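# Set the rotary inspection stage to its mark and lock it

### The job

On the repair bench's rotary stage, push the upright fin on the dark disc with a fingertip and turn the disc until its white index line lines up with the one long line on the collar around it. Then push the steel locking lever beside the disc all the way round against its stop, with the disc still on the mark. Only push, never pinch the fin or the lever's tab between the fingers, and leave everything else on the bench where it is.

Things in the scene. Friction and masses are not known exactly. Their poses are not given: they have to be found in the camera images.
- unit: the rotary inspection stage's grey base plate, fixed to the bench: 200 mm (its x) by 315 mm (its y, from -215 to +100) by 18 mm thick. Origin on the bench under the disc's turning axis; the plate's long end with the locking lever lies on its -y side. Its yaw differs from run to run.
- stage_centre (a point): point on the vertical turning axis of the disc, at the disc's top face, 36 mm above the bench. The disc is dark, 136 mm in diameter; a small board holder (36 x 28 mm, 8 mm high) sits fixed at its centre. The aluminium collar round it is fixed, 184 mm in diameter, top 32 mm above the bench.
- index (a point): outer end of the disc's white index line (12 mm long, 6 mm wide), on the disc's rim, 68 mm from the turning axis, 34 mm above the bench; it turns with the disc.
- target_line (a point): inner end of the one long, broad line of the collar (23 mm long, 6 mm wide; all others are 8 mm ticks), where it meets the disc's rim: 68 mm from the turning axis, 34 mm above the bench. Fixed, at a different place round the disc each run. The index is lined up when index and this point coincide.
- stage (a joint): turning angle of the disc in rad, growing counter-clockwise seen from above; at 0 the index line points to the base plate's -x side. It is free to turn at least 5.7 rad either way from any start, with a steady friction of about 0.1 N m (some 2 N of push at the fin), and stays where it is left.
- fin_a: one half of the disc's aluminium finger fin. The fin is an upright radial plate standing just inside the index line, on the same radius: 22 mm long radially (34 to 56 mm from the axis), 14 mm thick, 30 mm high, from 36 to 66 mm above the bench. Each half is 7 mm thick; their origins are at their feet, 45 mm from the axis. fin_a has the outer face towards counter-clockwise: pushing that face turns the disc clockwise.
- fin_b: the other half of the fin, with the face towards clockwise: pushing that face turns the disc counter-clockwise. Fingers pressing on both halves at once count as pinching.
- lock (a joint): angle of the steel locking lever in rad: it starts open between 0 and 0.3 and turns clockwise seen from above to its stop at 1.3 (locked, the bar lying against a small pin beside the disc). At 0 it points along the base plate's -y. Friction about 0.1 N m, stays where it is left. The bar is 12 mm wide, 68 mm long from the pivot, its top 34 mm above the bench.
- lock_pivot (a point): on the lever's vertical pivot axis, 30 mm above the bench, at x +40 mm, y -125 mm of the base plate.
- tab (a point): middle of the upright tab at the lever's free end, 59 mm from the pivot, 47 mm above the bench. The tab is 18 mm long along the bar, 14 mm thick, from 34 to 60 mm above the bench; it is pushed sideways, across the bar.
- tab_a: half of the lever's tab (7 mm thick) with the outer face that is pushed to lock; at lever angle 0 this face looks to the base plate's +x. Origin at its foot.
- tab_b: the other half of the tab, on the locking direction's leading side. Fingers pressing on both halves at once count as pinching.
- screw_cup: small open white plastic cup, 34 mm across the rim, 22 mm high, standing on a corner of the grey base plate; origin under its centre. A bystander, not to be disturbed.
- screwdriver: screwdriver, 170 mm long, lying on the bench beside the base plate; origin underneath its middle. A bystander.
- tweezers: slim steel tweezers, 145 mm long, 5 mm high, lying on the bench in front of the base plate; origin underneath the middle. A bystander.
- flux_jar: small lidded jar, 40 mm across, 45 mm high, standing on the bench behind the base plate; origin under its centre. A bystander.
- phone: black phone, 148 x 72 x 9 mm, lying on the bench to the robot's left; origin under its centre. A bystander.
- spray_can: spray can, 52 mm across, 170 mm high, standing far to the left; origin under its centre. A bystander.
- carton: cardboard carton 100 x 70 x 50 mm, near on the right; origin under its centre. A bystander.

How it is judged:
By the outcome, as a careful person would: the job done as asked, in the order asked, and still so for the second after the job is handed in, with the robot touching nothing.
It also fails if it takes over 61 s, if anything falls off the work surface, if the arm or the gripper's body presses on something with over 40 N, if the wrist force passes 120 N, or if a joint passes its speed limit or range.

### The arm

A 6-joint arm with a two-finger parallel gripper is mounted at the origin on the work surface. World frame = base frame: x ahead of the robot, y to its left, z up, the work surface at z = 0. Lengths are in mm, angles in rad, forces in N, time in s.
With the tool pointing down it reaches from about 275 to 775 mm from the base axis. Payload 14.6 kg.
Tool frame: the origin (TCP) lies midway between the tips of the shut fingers; the grasp point (between the pads) lies 19 mm behind it (arm.grip_point_offset is the distance from the TCP to the grasp point, in mm); z points along the fingers, y is the line along which they close (so a half turn about z gives the same grasp; the last joint's range is limited). The gripper opens to 85 mm and grips with 20 to 120 N. Pads are 22 mm wide; open, the fingers measure 114 mm over their backs; the gripper's body (76 mm by 85 mm) begins 54 mm behind the grasp point. The pads swing forward as they close: fully open they stand 13 mm farther back than shut.
Start: joints at [0.996, 0.263, -0.048, 1.259, 0, 1.415], TCP at [213.983, 479.416, 231.278] pointing down, gripper open.
Joint ranges: [-2.65, 2.65], [-0.89, 1.7], [-1.18, 1.37], [-2.13, 2.11], [-1.35, 1.29], [-3.14, 3.14]. Speed limits (rad/s): [1.89, 1.89, 2.57, 2.79, 3.14, 3.14].

### API

Orientations are given as a unit quaternion [x, y, z, w].
In Python, from plant import arm, capture, finish_job gives the robot as it stands.
- The arm moves only by the shell command python3 -m jog 'ROWS' [FORCE]. ROWS is JSON, a list of rows, each a list of 7 numbers: the shift along the tool's x, y, z normalised to -1 to 1, where 1 is 0.025 m, then the turn, a rotation vector about the tool's x, y, z normalised to -1 to 1, where 1 is 5 degrees, then the gripper's target within -1 to 1 (fully open at 1, half-way at 0, shut at -1). A call has exactly 8 rows; each row shifts and turns the commanded pose from where the row before left it, along the tool's axes as they then stand; what a row does not reach is not made up. A row lasts 1/12 s, in which the tool goes at most 41.7 mm and 7.16 degrees, less where a joint would pass 70% of its speed; a pose out of reach is approached as far as the arm can. A call with a number of a shift or a turn outside -1 to 1 is refused whole. A call with a gripper value outside its range is refused whole. The fingers move at their own pace and stop on an object; FORCE is the grip in N (left out, the last holds). Time passes only in rows, so rows that do not move let the fingers close, or fill a call up. It gives the time, the measured TCP pose, the force, the opening and the grip force at its end, in the units of the state.
- arm.get_state(): the state, without advancing time (a new reading comes with each control period).
- capture(name): name is "side" or "top" or "wrist"; returns a dict with "frame" (420x560x3 uint8, blue, green, red), "fx", "fy", "cx", "cy" (pixels), "R" (3x3) and "t" (3): a world point X has camera coordinates R X + t. Camera axes: x right, y down, z forward; pixel columns grow to the right and rows downward; lengths in mm; the calibration is good to about 2 mm. A picture is of the moment at which its call begins. There is no depth.
- finish_job(): hands the job in; it is judged then, once.
The state is a dict: "clock": time; "q": joint angles; "qd": joint speeds; "effort": joint torques, N m; "tcp_pos": TCP position; "ee_rot": TCP orientation; "ft_force": force on the tool from outside, world axes, zero at the start; "torque": the same for the moment, N m; "gripper_width": finger opening in mm; "grasp_force": force on a finger pad.
Only numpy, scipy, OpenCV 4.12 (cv2) and the standard library are available. Lean on these libraries where they do the work, as an engineer would, in place of code of your own. Each camera call takes 0.05 s, during which the arm holds its last target. There are 200 camera calls.

## Working session

There is one attempt and no reset: what is moved stays moved. The work goes in short steps, Python scripts to look and compute and a shell command to move; the robot and the scene stay as the last step left them, time stands still between calls to the robot, and variables do not carry over. Pictures are saved under pics/ and viewed, at most 10 in all, crops included, and the job is handed in when it is done.

```bash
mkdir -p pics; ls; python3 - <<'E'
from plant import arm,capture
import cv2
for n in ("top","side"):
    c=capture(n); cv2.imwrite(f"pics/{n}0.png",c["frame"]); print(n,c["fx"],c["cx"],c["cy"],c["R"],c["t"])
s=arm.get_state(); print(s)
E
```

```text
pics
top 413.08312346117464 279.8444502816706 211.48701293398108 [[ 0.02511709 -0.99947797 -0.02032026]
 [-0.98158619 -0.02080697 -0.1898832 ]
 [ 0.18936127  0.0247154  -0.98159638]] [ -33.42844639  534.16993488 1082.61073818]
side 537.9761986922498 276.7016602970136 214.56638655343747 [[ 0.98934608 -0.14460346 -0.01685742]
 [-0.11034249 -0.66928284 -0.73476868]
 [ 0.09496771  0.7288006  -0.67810826]] [-541.09288366   96.48929201 1760.31437073]
{'clock': 0.1, 'q': array([ 9.95701524e-01,  2.63488636e-01, -4.88468473e-02,  1.25937320e+00,
        2.00759749e-07,  1.41551005e+00]), 'qd': array([ 1.30565531e-04, -7.98238700e-04,  3.16259946e-03,  1.13386744e-04,
       -2.33864166e-05,  2.33873862e-04]), 'effort': array([ 3.18113394e-03, -6.38580465e+01,  3.85060608e+01,  1.01131137e-02,
       -1.16935967e-04, -5.17479657e-05]), 'tcp_pos': array([213.85800705, 479.22439618, 230.87592336]), 'ee_rot': array([ 2.08366244e-01,  9.78050766e-01, -4.26057796e-04, -1.63006590e-04]), 'ft_force': array([-0.16094987, -0.02897349, -0.19455517]), 'torque': array([-0.02624527,  0.0168101 ,  0.000448  ]), 'grasp_force': 0.0, 'gripper_width': 85.83669795499834}
```

View pics/top0.png

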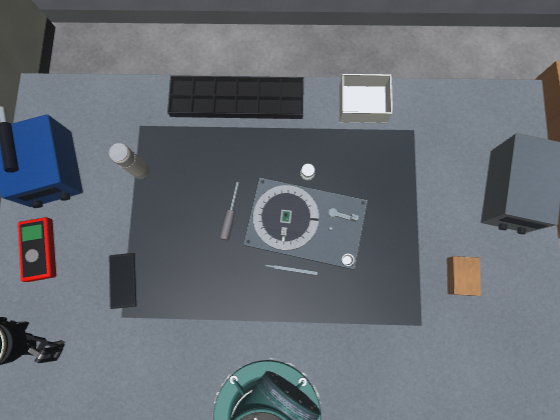

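View pics/side0.png

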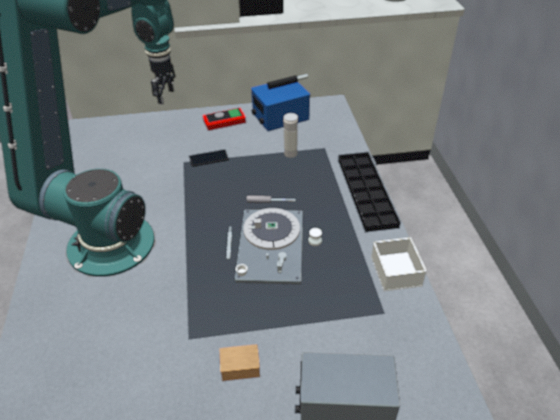

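The top view shows the disc at about (286,217), the fin near (284,233), the long line near (318,219) and the lever from (333,212) to (355,217). I'll zoom in and measure.

```bash
cat > h.py <<'E'
import numpy as np, cv2
from plant import arm,capture
def ray(c,u,v,z):
    R=np.array(c["R"]);t=np.array(c["t"]);o=-R.T@t
    d=R.T@np.array([(u-c["cx"])/c["fx"],(v-c["cy"])/c["fy"],1.]);return o+d*(z-o[2])/d[2]
def proj(c,X):
    p=np.array(c["R"])@np.array(X,float)+np.array(c["t"]);return np.array([c["fx"]*p[0]/p[2]+c["cx"],c["fy"]*p[1]/p[2]+c["cy"]])
E
python3 - <<'E'
from h import *
out=[]
for n,(x0,y0,x1,y1) in (("top",(238,172,372,274)),("side",(230,200,330,285))):
    c=capture(n); f=c["frame"]
    k=cv2.resize(f[y0:y1,x0:x1],None,fx=390/(x1-x0),fy=390/(x1-x0),interpolation=cv2.INTER_CUBIC)
    out.append(k[:297])
    g=f.min(2).copy(); m=np.zeros_like(g); m[y0:y1,x0:x1]=(g[y0:y1,x0:x1]>150)*255
    cs,_=cv2.findContours(m,cv2.RETR_EXTERNAL,cv2.CHAIN_APPROX_NONE)
    for q in cs:
        if cv2.contourArea(q)>15:
            h=cv2.convexHull(q); e=cv2.fitEllipse(q) if len(q)>=5 else None
            print(n,cv2.contourArea(q),e, ray(c,*e[0],32).round(1))
            if cv2.contourArea(q)>800:
                P=np.array([ray(c,*p[0],32)[:2] for p in h],np.float32); print("circ",cv2.minEnclosingCircle(P))
h=min(o.shape[0] for o in out)
cv2.imwrite("pics/z0.png",np.hstack([o[:h] for o in out]))
E
```

```text
top 65.5 ((293.6768798828125, 269.4305419921875), (2.3676021099090576, 45.053619384765625), 98.6404800415039) [379.1 -62.1  32. ]
top 107.0 ((347.4956970214844, 259.24066162109375), (11.581931114196777, 11.957076072692871), 135.96424865722656) [ 410.1 -207.9   32. ]
top 21.5 ((283.35955810546875, 230.71182250976562), (4.476866245269775, 8.153465270996094), 7.527629852294922) [484.5 -31.6  32. ]
top 67.0 ((337.1311340332031, 213.46498107910156), (5.659644603729248, 22.290468215942383), 107.86792755126953) [ 536.2 -180.    32. ]
top 1167.5 ((285.41937255859375, 216.82398986816406), (58.521183013916016, 59.772727966308594), 91.53108215332031) [523.6 -36.5  32. ]
circ ((524.4813232421875, -36.51901626586914), 91.51107025146484)
top 25.5 ((307.4282531738281, 173.35284423828125), (3.301872491836548, 12.492290496826172), 89.54027557373047) [650.3 -96.1  32. ]
side 92.5 ((241.37173461914062, 267.7177429199219), (9.591720581054688, 12.642694473266602), 82.48605346679688) [ 410.  -199.5   32. ]
side 78.0 ((280.9803466796875, 257.4317626953125), (7.625035285949707, 16.093734741210938), 21.17296028137207) [ 535.  -176.8   32. ]
side 126.5 ((314.9264221191406, 235.1033935546875), (11.815156936645508, 16.466476440429688), 6.669536113739014) [657.4 -98.   32. ]
side 794.5 ((271.71563720703125, 227.37986755371094), (36.31797790527344, 52.969783782958984), 86.25260162353516) [525.1 -40.1  32. ]
```

View pics/z0.png

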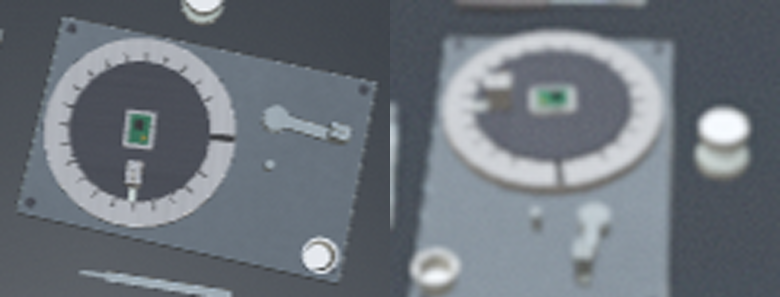

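The close-up shows the index line near the bottom of the disc (top pixel ~(283,240)) and the long line to the right at (311..318,219). The lever points right and the pin is at (331,228). The disc therefore needs about +85° (CCW), so I'll push the fin's +y-side face. First I'll move over there with the gripper shutting.

```bash
python3 -m jog '[[-0.73,-0.56,0,0,0,0,-1],[-0.73,-0.56,0,0,0,0,-1],[-0.73,-0.56,0,0,0,0,-1],[-0.73,-0.56,0,0,0,0,-1],[-0.73,-0.56,0,0,0,0,-1],[-0.73,-0.56,0,0,0,0,-1],[-0.73,-0.56,0,0,0,0,-1],[-0.73,-0.56,0,0,0,0,-1]]' 60
python3 -m jog '[[-0.73,-0.56,0,0,0,0,-1],[-0.73,-0.56,0,0,0,0,-1],[-0.73,-0.56,0,0,0,0,-1],[-0.73,-0.56,0,0,0,0,-1],[-0.73,-0.56,0,0,0,0,-1],[-0.73,-0.56,0,0,0,0,-1],[-0.73,-0.56,0,0,0,0,-1],[-0.73,-0.56,0,0,0,0,-1]]'
python3 -m jog '[[-0.73,-0.56,0,0,0,1,-1],[-0.73,-0.56,0,0,0,1,-1],[-0.73,-0.56,0,0,0,1,-1],[-0.73,-0.56,0,0,0,1,-1],[-0.73,-0.56,0,0,0,1,-1],[-0.73,-0.56,0,0,0,1,-1],[0,0,0,0,0,1,-1],[0,0,0,0,0,1,-1]]'
python3 - <<'E'
from h import *
c=capture("wrist"); cv2.imwrite("pics/w1.png",c["frame"]); np.save("w1.npy",c,allow_pickle=True)
s=arm.get_state(); print(s["tcp_pos"],s["ee_rot"],s["q"])
print(proj(c,[524.5,-36.5,36]))
E
```

```text
clock: 0.87
tcp_pos: [301.9, 316.6, 231.2]
ee_rot: [0.208, 0.978, -0.0, -0.0]
ft_force: [0.3, -0.1, -0.5]
gripper_width: -0.0
grasp_force: 0.0
clock: 1.53
tcp_pos: [389.6, 154.8, 231.3]
ee_rot: [0.208, 0.978, -0.0, -0.0]
ft_force: [-0.4, -0.0, 0.8]
gripper_width: -0.0
grasp_force: 0.0
clock: 2.2
tcp_pos: [426.9, 23.5, 231.1]
ee_rot: [0.533, 0.846, -0.0, -0.0]
ft_force: [-1.9, 0.1, 0.1]
gripper_width: 0.2
grasp_force: 0.0
[426.78934745  23.96349913 231.15185648] [ 5.35461133e-01  8.44559854e-01 -8.47151771e-05 -1.43209728e-04] [-1.35007029e-01  9.62529259e-02 -2.62842265e-01  1.21203211e+00
 -3.45910443e-05  9.95100307e-01]
[333.03861285 258.69031493]
```

View pics/w1.png

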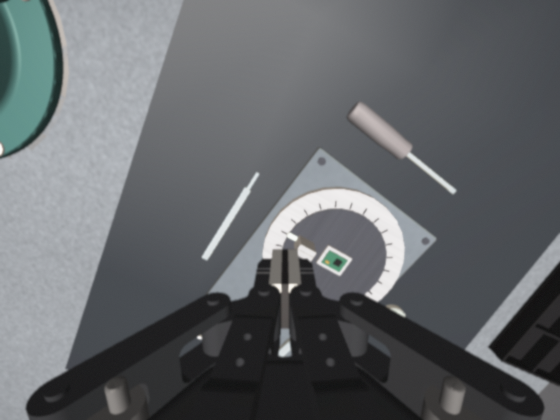

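The wrist view shows the index line at (292,237), the fin at (304,252) and the board centre at (333,261). The projected centre at (333,259) agrees with that. Next I'll get the angles by sampling along rings.

```bash
cat >> h.py <<'E'
def ring(c,C,r,z,dark=False,sub=(0,360)):
    a=np.radians(np.arange(sub[0],sub[1],.5)); v=np.zeros(len(a))
    for rr in r:
        P=np.array([proj(c,[C[0]+rr*np.cos(x),C[1]+rr*np.sin(x),z]) for x in a],np.float32)
        v+=cv2.remap(c["frame"].min(2),P[:,0].reshape(-1,1),P[:,1].reshape(-1,1),cv2.INTER_LINEAR).ravel().astype(float)
    v/=len(r); w=(255-v) if dark else v
    b=np.median(w); i=w.argmax(); s=abs(np.arange(len(a))-i)<22
    k=np.clip(w-b-(w[i]-b)*.3,0,None)*s
    return round(float(np.degrees((k*a).sum()/k.sum())),2), w[i]-b
E
python3 - <<'E'
from h import *
for n in("top","side"):
    c=capture(n); m=(c["frame"].min(2)>150).astype(np.uint8)
    C=(524.5,-36.5) if n=="top" else (525.1,-40.1)
    for CC in (C,(524.8,-38.3)): print(n,"target",ring(c,CC,(81,84,87),32,True),"index",ring(c,CC,(60,63,66),36,False))
w=np.load("w1.npy",allow_pickle=True).item()
for CC in ((524.5,-36.5),(524.8,-38.3)): print("w index",ring(w,CC,(60,63,66),36,False,(90,270)))
# collar circle from wrist: top half contour
m=(w["frame"].min(2)>165).astype(np.uint8)*255; m[250:]=0; m[:, :255]=0; m[:180]=0
cs,_=cv2.findContours(m,0,1); q=max(cs,key=cv2.contourArea)
P=np.array([ray(w,*p[0],32)[:2] for p in cv2.convexHull(q)]);
from scipy.optimize import least_squares
P=P[np.hypot(*(P-[524.5,-37]).T)>86]
print("wrist circle",least_squares(lambda p:np.hypot(P[:,0]-p[0],P[:,1]-p[1])-92,[524,-37]).x,len(P))
t=capture("top")
# plate edge from crop coords (65,17),(376,80)
k=134/390; A=ray(t,238+65*k,172+17*k,18);B=ray(t,238+376*k,172+80*k,18); D=B-A
print("yaw",np.degrees(np.arctan2(D[1],D[0]))+90,np.hypot(*D[:2]))
for p in((273,117),(340,131),(285,119)): print(ray(t,238+p[0]*k,172+p[1]*k,34))
E
```

```text
top target (147.15, np.float64(142.33333333333334)) index (174.88, np.float64(124.33333333333333))
top target (145.7, np.float64(141.66666666666669)) index (173.28, np.float64(121.99999999999999))
side target (265.22, np.float64(73.0)) index (140.68, np.float64(83.66666666666667))
side target (265.53, np.float64(72.66666666666666)) index (142.04, np.float64(81.66666666666667))
w index (175.42, np.float64(142.33333333333331))
w index (173.82, np.float64(145.66666666666669))
wrist circle [524.97126737 -36.11756748] 26
yaw -10.67578995875607 310.07087881952856
[ 539.09281213 -164.95951571   34.        ]
[ 526.88321686 -228.52870577   34.        ]
[ 537.39263567 -176.3770555    34.        ]
```

```bash
python3 -m jog '[[-0.93,0.8,0,0,0,0,-1],[-0.93,0.8,0,0,0,0,-1],[0,0,0.9,0,0,1,-1],[0,0,0.9,0,0,1,-1],[0,0,0.9,0,0,1,-1],[0,0,0.9,0,0,1,-1],[0,0,0.9,0,0,1,-1],[0,0,0.9,0,0,1,-1]]'
python3 - <<'E'
from h import *
s=arm.get_state(); print(s["tcp_pos"],s["ee_rot"])
C=(524.8,-36.6)
c=capture("top"); c["frame"]=cv2.imread("pics/top0.png"); print("top",ring(c,C,(81,84,87),32,True),ring(c,C,(60,63,66),36))
w=capture("wrist"); print("w",ring(w,C,(60,63,66),36,False,(90,270)))
E
```

```text
clock: 3.07
tcp_pos: [483.1, 0.7, 95.3]
ee_rot: [0.732, 0.681, 0.0, 0.0]
ft_force: [-0.2, 0.0, -0.1]
gripper_width: 0.2
grasp_force: 0.0
[483.05723737   0.6891953   95.27467653] [7.31877428e-01 6.81436295e-01 3.50826453e-05 7.51880108e-05]
top (266.06, np.float64(114.33333333333331)) (174.8, np.float64(117.33333333333333))
w (159.83, np.float64(45.33333333333334))
```

```bash
python3 -m jog '[[0,0,0.5,0,0,0,-1],[0,0,0.5,0,0,0,-1],[0,0,0.5,0,0,0,-1],[0,0,0.4,0,0,0,-1],[-0.15,0,0,0,0,0,-1],[-0.15,0,0,0,0,0,-1],[-0.15,0,0,0,0,0,-1],[-0.15,0,0,0,0,0,-1]]'
python3 -m jog '[[-0.16,-0.056,0,0,0,-1,-1],[-0.16,-0.056,0,0,0,-1,-1],[-0.16,-0.056,0,0,0,-1,-1],[-0.16,-0.056,0,0,0,-1,-1],[-0.16,-0.056,0,0,0,-1,-1],[-0.16,-0.056,0,0,0,-1,-1],[0,0,0,0,0,0,-1],[0,0,0,0,0,0,-1]]'
python3 - <<'E'
from h import *
C=(524.8,-36.6)
p=[]
for n in("wrist","top","side"):
    w=capture(n); x=proj(w,[*C,36]).astype(int); print(n,ring(w,C,(60,63,66),36,False,(150,300)))
    z=70 if n!="wrist" else 200
    f=w["frame"]; f=f[max(x[1]-z,0):x[1]+z,max(x[0]-z,0):x[0]+z]; p.append(cv2.resize(f,(260,260),interpolation=cv2.INTER_CUBIC))
cv2.imwrite("pics/a2.png",np.hstack(p))
E
```

```text
clock: 3.83
tcp_pos: [482.7, -15.2, 49.8]
ee_rot: [0.731, 0.682, 0.0, 0.001]
ft_force: [0.7, 7.6, 1.3]
gripper_width: 0.0
grasp_force: 3.6
clock: 4.5
tcp_pos: [477.7, -39.8, 49.3]
ee_rot: [0.531, 0.847, 0.0, 0.0]
ft_force: [-0.6, -0.4, -0.4]
gripper_width: -0.0
grasp_force: 0.0
wrist (206.78, np.float64(112.16666666666666))
top (245.78, np.float64(55.99999999999999))
side (205.54, np.float64(80.66666666666667))
```

View pics/a2.png

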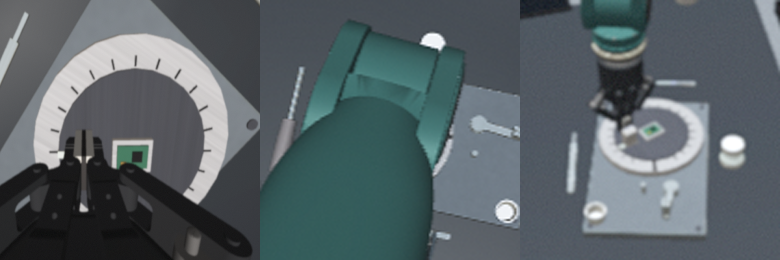

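The fin turned with the fingertip: the index is now at about 206°, and the side view shows the finger behind the fin. Another 50° to go before the next check.

```bash
python3 -m jog '[[-0.16,-0.056,0,0,0,-1,-1],[-0.16,-0.056,0,0,0,-1,-1],[-0.16,-0.056,0,0,0,-1,-1],[-0.16,-0.056,0,0,0,-1,-1],[-0.16,-0.056,0,0,0,-1,-1],[-0.16,-0.056,0,0,0,-1,-1],[-0.16,-0.056,0,0,0,-1,-1],[-0.16,-0.056,0,0,0,-1,-1]]'
python3 -m jog '[[-0.16,-0.056,0,0,0,-1,-1],[-0.16,-0.056,0,0,0,-1,-1],[0,0,0,0,0,0,-1],[0,0,0,0,0,0,-1],[0,0,0,0,0,0,-1],[0,0,0,0,0,0,-1],[0,0,0,0,0,0,-1],[0,0,0,0,0,0,-1]]'
cat > chk.py <<'E'
from h import *
import sys
C=(524.8,-36.6); p=[]
for n in("wrist","top","side"):
    w=capture(n); x=proj(w,[*C,36]).astype(int); print(n,ring(w,C,(60,63,66),36,False,(200,320)),ring(w,C,(80,83,86),32,True,(230,300)))
    z=70 if n!="wrist" else 200
    f=w["frame"]; f=f[max(x[1]-z,0):x[1]+z,max(x[0]-z,0):x[0]+z]; p.append(cv2.resize(f,(266,266),interpolation=cv2.INTER_CUBIC))
cv2.imwrite(sys.argv[1],np.hstack(p))
print(arm.get_state()["tcp_pos"],arm.get_state()["ee_rot"])
E
python3 chk.py pics/a3.png
```

```text
clock: 5.32
tcp_pos: [490.4, -69.6, 48.7]
ee_rot: [0.207, 0.978, -0.0, -0.001]
ft_force: [-3.4, 0.8, 2.9]
gripper_width: 0.1
grasp_force: 1.6
clock: 5.98
tcp_pos: [497.4, -75.1, 48.8]
ee_rot: [0.123, 0.992, 0.0, 0.0]
ft_force: [-0.4, 0.4, -0.6]
gripper_width: 0.2
grasp_force: 0.0
wrist (257.12, np.float64(84.83333333333334)) (276.71, np.float64(48.16666666666666))
top (206.18, np.float64(2.3333333333333357)) (279.02, np.float64(2.0))
side (256.4, np.float64(86.33333333333333)) (265.64, np.float64(77.0))
[497.35821889 -75.12676287  48.78940729] [ 1.22484821e-01  9.92470387e-01  1.97890988e-05 -2.94684241e-07]
```

View pics/a3.png

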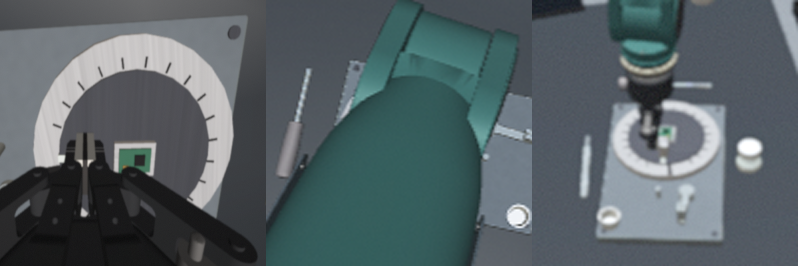

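The side view puts the index at 256.4° and the target at 265.6°, leaving about 9°. I'll push 8°, then recheck.

```bash
python3 -m jog '[[-0.064,-0.022,0,0,0,-0.4,-1],[-0.064,-0.022,0,0,0,-0.4,-1],[-0.064,-0.022,0,0,0,-0.4,-1],[-0.064,-0.022,0,0,0,-0.4,-1],[0,0,0,0,0,0,-1],[0,0,0,0,0,0,-1],[0,0,0,0,0,0,-1],[0,0,0,0,0,0,-1]]'
python3 chk.py pics/a4.png
```

```text
clock: 6.8
tcp_pos: [503.1, -78.6, 48.8]
ee_rot: [0.053, 0.999, -0.0, -0.0]
ft_force: [-2.6, -1.4, -0.2]
gripper_width: 0.4
grasp_force: 0.7
wrist (264.91, np.float64(78.66666666666667)) (285.06, np.float64(167.66666666666666))
top (202.92, np.float64(2.0)) (282.87, np.float64(1.5))
side (263.97, np.float64(83.33333333333333)) (265.67, np.float64(77.0))
[503.08673296 -78.59296742  48.74611379] [ 5.30157880e-02  9.98593668e-01 -3.97196873e-05 -1.03757868e-04]
```

```bash
python3 -m jog '[[-0.024,-0.008,0,0,0,-0.15,-1],[-0.024,-0.008,0,0,0,-0.15,-1],[0,0,0,0,0,0,-1],[0,0,0,0,0,0,-1],[0,0,0,0,0,0,-1],[0.5,0,0,0,0,0,-1],[0.5,0,0,0,0,0,-1],[0,0,0,0,0,0,-1]]'
python3 chk.py pics/a5.png
```

```text
clock: 7.62
tcp_pos: [478.0, -76.6, 48.8]
ee_rot: [0.04, 0.999, 0.0, -0.0]
ft_force: [0.6, -0.4, 0.7]
gripper_width: 0.3
grasp_force: 0.0
wrist (225.21, np.float64(66.66666666666667)) (285.2, np.float64(19.666666666666686))
top (209.5, np.float64(2.0)) (276.18, np.float64(1.6666666666666572))
side (265.9, np.float64(98.0)) (265.62, np.float64(76.83333333333333))
[480.41025954 -77.22060528  49.06887469] [3.97374290e-02 9.99209928e-01 6.89412869e-06 6.75219557e-04]
```

Side view now reads index 265.9° against target 265.6°. I'll lift and cross to the lever, checking the mark on the way with a clear top view.

```bash
python3 -m jog '[[0,0,-1,0,0,0.64,-1],[0,0,-1,0,0,0.64,-1],[-0.71,-0.9,0,0,0,0,-1],[-0.71,-0.9,0,0,0,0,-1],[-0.71,-0.9,0,0,0,0,-1],[-0.71,-0.9,0,0,0,0,-1],[-0.71,-0.9,0,0,0,0,-1],[-0.71,-0.9,0,0,0,0,-1]]'
cat > chk2.py <<'E'
from h import *
import sys
p=[]
for n in("wrist","top","side"):
    w=capture(n)
    for C in((524.8,-36.6),(525,-39)): print(n,C,ring(w,C,(60,63,66),36,False,(240,290)),ring(w,C,(80,83,86),32,True,(240,290)))
    x=proj(w,[530,-120,36]).astype(int); z=70 if n!="wrist" else 400
    f=w["frame"]; f=f[max(x[1]-z,0):x[1]+z,max(x[0]-z,0):x[0]+z]; p.append(cv2.resize(f,None,fx=300/f.shape[0],fy=300/f.shape[0],interpolation=cv2.INTER_CUBIC)[:, :400])
h=np.hstack(p); cv2.imwrite(sys.argv[1],cv2.resize(h,None,fx=min(1,800/h.shape[1]),fy=min(1,800/h.shape[1])))
print(arm.get_state()["tcp_pos"],arm.get_state()["ee_rot"])
E
python3 chk2.py pics/b1.png
```

```text
clock: 8.43
tcp_pos: [559.7, -231.5, 98.8]
ee_rot: [0.095, 0.995, -0.0, 0.0]
ft_force: [1.1, -0.2, 0.6]
gripper_width: -0.1
grasp_force: 0.0
wrist (524.8, -36.6) (266.7, np.float64(148.66666666666666)) (266.47, np.float64(171.66666666666669))
wrist (525, -39) (266.37, np.float64(129.5)) (266.24, np.float64(171.0))
top (524.8, -36.6) (284.94, np.float64(37.00000000000001)) (284.6, np.float64(12.833333333333343))
top (525, -39) (286.5, np.float64(45.33333333333333)) (285.37, np.float64(12.499999999999972))
side (524.8, -36.6) (265.93, np.float64(96.5)) (265.65, np.float64(76.66666666666666))
side (525, -39) (265.66, np.float64(77.99999999999999)) (265.35, np.float64(74.66666666666669))
[ 559.67084564 -231.66093088   98.24502299] [ 9.62372155e-02  9.95358373e-01 -5.14607595e-05  3.24593128e-04]
```

View pics/b1.png

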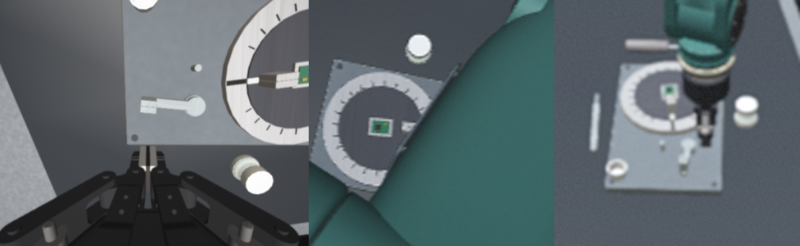

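The wrist view shows the index and the long line in one straight line, at 266.7° and 266.5°. The lever bar is level in the picture with its tab right ahead of the fingers, so I'll lower and push it along its arc.

```bash
python3 -m jog '[[0,0,0.5,0,0,0,-1],[0,0,0.5,0,0,0,-1],[0,0,0.5,0,0,0,-1],[0,0,0.5,0,0,0,-1],[0.15,0,0,0,0,0,-1],[0.15,0,0,0,0,0,-1],[0.15,0,0,0,0,0,-1],[0.15,0,0,0,0,0,-1]]'
python3 -m jog '[[0.208,-0.054,0,0,0,1,-1],[0.208,-0.054,0,0,0,1,-1],[0.208,-0.054,0,0,0,1,-1],[0.208,-0.054,0,0,0,1,-1],[0.208,-0.054,0,0,0,1,-1],[0.208,-0.054,0,0,0,1,-1],[0.208,-0.054,0,0,0,1,-1],[0.208,-0.054,0,0,0,1,-1]]'
python3 -m jog '[[0.208,-0.054,0,0,0,1,-1],[0.208,-0.054,0,0,0,1,-1],[0.208,-0.054,0,0,0,1,-1],[0.208,-0.054,0,0,0,1,-1],[0.208,-0.054,0,0,0,1,-1],[0,0,0,0,0,0,-1],[0,0,0,0,0,0,-1],[0,0,0,0,0,0,-1]]'
python3 chk2.py pics/b2.png
```

```text
clock: 9.25
tcp_pos: [543.6, -226.9, 49.7]
ee_rot: [0.095, 0.995, -0.0, 0.001]
ft_force: [-0.9, -0.5, -0.1]
gripper_width: -0.3
grasp_force: 0.0
clock: 9.92
tcp_pos: [503.2, -217.2, 49.8]
ee_rot: [0.432, 0.902, 0.0, 0.001]
ft_force: [3.6, -1.6, 0.8]
gripper_width: -0.0
grasp_force: 1.2
clock: 10.58
tcp_pos: [484.4, -197.8, 49.1]
ee_rot: [0.614, 0.789, 0.0, 0.0]
ft_force: [-1.5, -0.2, 0.6]
gripper_width: -0.1
grasp_force: 0.0
wrist (524.8, -36.6) (266.82, np.float64(144.66666666666669)) (266.57, np.float64(156.0))
wrist (525, -39) (266.77, np.float64(104.33333333333333)) (266.31, np.float64(155.66666666666669))
top (524.8, -36.6) (266.04, np.float64(116.33333333333334)) (252.2, np.float64(31.5))
top (525, -39) (265.93, np.float64(79.5)) (254.57, np.float64(10.666666666666657))
side (524.8, -36.6) (283.5, np.float64(61.33333333333333)) (246.37, np.float64(31.0))
side (525, -39) (283.0, np.float64(54.166666666666664)) (245.71, np.float64(30.666666666666657))
[ 484.40603419 -197.7433625    48.77256637] [ 6.14802259e-01  7.88681292e-01  8.85765290e-06 -4.20173174e-05]
```

View pics/b2.png

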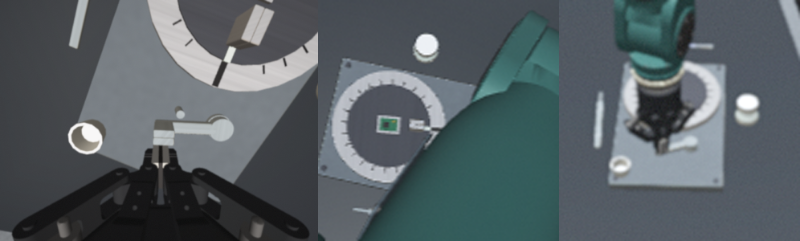

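The lever has been pushed most of the way and its bar is still short of the pin. The mark holds at 266.8° against 266.6°. I'll press on gently to the stop.

```bash
python3 -m jog '[[0.1,-0.027,0,0,0,0.5,-1],[0.1,-0.027,0,0,0,0.5,-1],[0.1,-0.027,0,0,0,0.5,-1],[0.1,-0.027,0,0,0,0.5,-1],[0,0,0,0,0,0,-1],[0,0,0,0,0,0,-1],[0,0,0,0,0,0,-1],[0,0,0,0,0,0,-1]]'
python3 -m jog '[[0.05,0,0,0,0,0,-1],[0.05,0,0,0,0,0,-1],[0,0,0,0,0,0,-1],[0,0,0,0,0,0,-1],[0,0,0,0,0,0,-1],[0,0,0,0,0,0,-1],[0,0,0,0,0,0,-1],[0,0,0,0,0,0,-1]]'
```

```text
clock: 11.4
tcp_pos: [480.4, -189.6, 48.9]
ee_rot: [0.682, 0.732, -0.001, 0.001]
ft_force: [0.5, -8.7, -1.8]
gripper_width: 0.2
grasp_force: 4.0
clock: 12.07
tcp_pos: [480.5, -189.3, 49.1]
ee_rot: [0.682, 0.731, -0.002, 0.002]
ft_force: [-1.2, -22.6, -6.7]
gripper_width: -0.0
grasp_force: 11.2
```

The force rises with no motion, so the lever is at its stop. I'll back off, lift clear and look.

```bash
python3 -m jog '[[-0.3,0,0,0,0,0,-1],[-0.5,0,0,0,0,0,-1],[-0.5,0,0,0,0,0,-1],[0,0,-1,0,0,0,-1],[0,0,-1,0,0,0,-1],[0,0,-1,0,0,0,-1],[-0.5,0,-1,0,0,0,-1],[0,0,0,0,0,0,-1]]'
python3 chk2.py pics/b3.png
```

```text
clock: 12.73
tcp_pos: [484.8, -233.7, 153.0]
ee_rot: [0.682, 0.732, 0.0, 0.003]
ft_force: [0.5, 0.1, -0.2]
gripper_width: 0.2
grasp_force: 0.0
wrist (524.8, -36.6) (266.71, np.float64(148.33333333333331)) (266.47, np.float64(160.33333333333331))
wrist (525, -39) (266.54, np.float64(104.83333333333334)) (266.24, np.float64(159.99999999999997))
top (524.8, -36.6) (266.03, np.float64(114.5)) (266.12, np.float64(123.33333333333334))
top (525, -39) (265.93, np.float64(78.83333333333331)) (265.79, np.float64(119.99999999999997))
side (524.8, -36.6) (265.94, np.float64(99.0)) (246.49, np.float64(111.16666666666666))
side (525, -39) (265.72, np.float64(80.0)) (246.67, np.float64(115.33333333333334))
[ 482.79400669 -231.16915863  148.33214407] [ 6.81840863e-01  7.31500511e-01  5.66461278e-05 -1.91142399e-04]
```

View pics/b3.png

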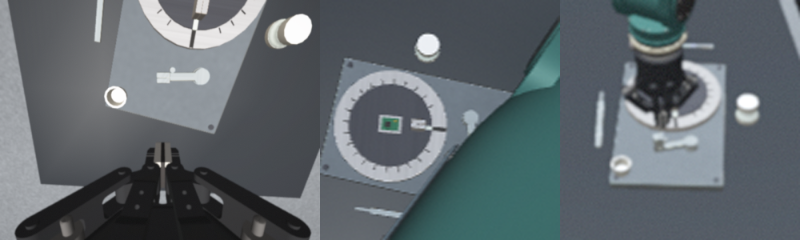

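The last picture shows the bar lying against the pin at (178,66) in the wrist part, the index on the long line in all clear views (within 0.3°), and the cup and jar where they were. I'm handing the job in.

```bash
python3 -c "
from plant import finish_job; print(finish_job())"
```

```text
the job is handed in; nothing more can be done
None
```

I turned the disc until its index met the long line, within about 0.3° in the wrist and top views after the last move. I then pushed the locking lever to its stop, using pushes only, and handed the job in at about 13 s on the robot's clock; `finish_job()` returned no verdict.

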